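# Mount the length-stop carriage on the dovetail rail

### The arm

A 7-joint arm with a two-finger parallel gripper is mounted at the origin on the work surface. World frame = base frame: x ahead of the robot, y to its left, z up, the work surface at z = 0. Lengths are in m, angles in degrees, forces in N, time in s.
With the tool pointing down it reaches from about 0.425 to 0.875 m from the base axis. Payload 8.4 kg.
Tool frame: the origin (TCP) lies on the centre line of the jaws, within the pads' length; the fingertips stand 25 mm ahead of it and the grasp point (between the pads) lies 6 mm ahead of it; x points along the fingers, y is the direction in which the jaws open and shut, and the axes are right-handed (so a half turn about x gives the same grasp; the last joint's range is limited). The gripper opens to 87 mm and grips with 3 to 60 N. Pads are 19 mm wide; open, the fingers measure 117 mm over their backs; the gripper's body (75 mm by 190 mm) begins 51 mm behind the grasp point.
Start: joints at [-70.199, 19.091, 2.286, 83.961, -0.768, 76.965, -3.352], TCP at [0.28, 0.587, 0.248] pointing down, gripper open.
Joint ranges: [-147.57, 147.57], [-21.85, 119.76], [-74.77, 79.35], [14.55, 137.4], [-85.83, 265.84], [4.83, 119.75], [-152.11, 152.11]. Speed limits (degrees/s): [127.2, 127.2, 159.86, 159.86, 180, 180, 180].

### API

Orientations are given as [roll, pitch, yaw] about the fixed x, y, z axes, in that order (R = Rz(yaw) Ry(pitch) Rx(roll)).
In Python, from workcell import env gives the robot as it stands.
- The arm moves only by the shell command python3 -m crank 'ROWS' [FORCE]. ROWS is text: rows parted by semicolons, each of 7 numbers parted by spaces: the closure, from 0 (fully open) to 1 (shut), then the shift along the tool's x, y, z in cm, then the turn, a rotation vector about the tool's x, y, z in rad. A call has 1 to 10 rows; each row is the pose to reach, as a shift and turn from the pose measured when the call began, along the tool's axes at that moment; what a row does not reach only later rows make up. A row lasts 1/10 s, in which the tool goes at most 50 mm and 8.59 degrees, less where a joint would pass 70% of its speed; a pose out of reach is approached as far as the arm can. A call with a gripper value outside its range is refused whole. The fingers move at their own pace and stop on an object; FORCE is the grip in N (left out, the last holds). Time passes only in rows, so rows that repeat a pose let the fingers close. It gives the time, the measured TCP pose, the force and the opening at its end, in the units of the state.
- env.get_state(): the state, without advancing time (a new reading comes with each control period).
- env.grab_frame(name): name is "scene" or "top" or "wrist"; returns (picture, depth): 480x640x3 uint8, red, green, blue; 480x640 float32, m along the optical axis (not along the pixel's ray), 0 where there is no reading.
- env.camera_info(name): a dict with "K" (3x3 intrinsics, pixels), "dist_coeffs" ([k1, k2, p1, p2, k3] as OpenCV has them; the pictures are not rectified), "world_from_camera" (4x4, takes a point from camera to world coordinates). Camera axes: x right, y up, looking along -z (the intrinsics and any distortion apply to the point x, -y, -z); pixel columns grow to the right and rows downward; lengths in m; the calibration is good to about 2 mm. A picture is of the moment at which its call begins: read the wrist's pose just before it. camera_info takes no time and is no camera call; for the wrist camera it gives the pose at the moment of the call.
- env.job_done(): hands the job in, once; it reports no verdict.
The state is a dict: "clock": time; "joint_positions": joint angles; "joint_vel": joint speeds; "joint_torque": joint torques, N m; "tool_pos": TCP position; "eef_rot": TCP orientation; "force": force on the tool from outside, world axes, zero at the start; "torque": the same for the moment, N m; "gripper_width": finger opening in m.
Only numpy, scipy, OpenCV 4.12 (cv2) and the standard library are available. Lean on these libraries where they do the work, as an engineer would, in place of code of your own. Each camera call takes 0.05 s, during which the arm holds its last target.

### The job

Slide the green stop carriage onto the dovetail rail from its open end, blade first, and run it gently up to the yellow stop without shoving the stop along. Then tighten the red side clamp knob clockwise until the shoe bites and the carriage is snugly clamped, without overtightening, and let go; leave the other things on the table where they are.

Things in the scene. Friction and masses are not known exactly. Their poses are not given: they have to be found in the camera images.
- rail: Blue base plate 290 x 90 x 8 mm fixed to the table, with an aluminium dovetail along its middle. Origin: centre of the plate's underside, on the table. x: along the dovetail, the way the carriage must slide (it enters only at the -x end); y: left of that; z up. At rest the mounted carriage's origin is at rail y = 0 +-1, z = 11 mm.
- rail_mouth (a point): Middle of the dovetail's entry end, at full top height, axes as the rail's. Dovetail: 260 mm long (rail x -130 to 130), top 34 mm above the table and 40 mm wide, narrowing down to 26 mm wide at 20 mm height, on a narrower neck. The first 15 mm are a tapered lead-in: 3 mm smaller at the tip on each side and on top.
- stop_face (a point): Yellow stop block straddling the rail: 62 mm wide, 26 mm long, 20 to 56 mm above the table. The point: middle of its face towards the entry end, 40 mm above the table; axes as the rail's. It stands at rail x = 30 to 80 mm. Only friction holds it: a push of 14 N shifts it.
- carriage: Loose green C-shaped carriage, 0.6 to 0.95 kg, upright on the table. Origin: centre line of its groove, mid length, at its underside. x: sliding direction, to match the rail's x (within 0.7 rad at the start); y: the knob's side; z up. Body x +-32, y +-34 mm, knob ear (x +-22) out to y = 76; groove roof at z = 23, top at 35 mm. The groove has 1 mm play each side.
- carriage_grip (a point): Middle of the aluminium tower on the carriage, by which to grip it: 34 mm long (x), 16 mm thick (y), 35 to 81 mm above the carriage's underside, at carriage x = 0, y = -8 mm. This point is 62 mm above the underside; axes as the carriage's. The centre of mass lies within 20 mm of the tower in plan.
- carriage_nose (a point): Centre of the carriage's front (+x) face, 32 mm ahead of its origin, 29 mm above its underside; this face meets the stop. A steel blade sticks out to -y near the front (carriage x 19 to 29, y -79 to -33, z 4 to 34 mm). Sliding on the rail, the carriage rubs with some 2 to 8 N.
- knob (a joint): Angle (rad) of the red clamp knob: 0 = backed off, clockwise from above is positive, at most 2.2; starts at 0.05 to 0.15. Free turning takes 0.26 N m; it stays where left. All side play is gone and the clamp bites at an unknown 0.5 to 1.15 rad (worn rail); the torque felt on the tool then rises by 0.05 N m or more. Past it each 0.1 rad adds 6 N and 0.03 N m.
- knob_grip (a point): On the knob's vertical axis at carriage x = 0, y = 56 mm, mid height of its red bar, 60 mm above the carriage's underside; it turns with the knob. The bar: 44 mm long (this point's x), 14 mm thick (y), 26 mm high (46 to 72 mm above the underside), white mark on its +x half; below it only a 14 mm shaft and, at 35 mm, the ear's top.
- shoe: Brass clamp shoe under the knob's ear, driven to carriage -y by the knob, 5 mm per rad, onto a sprung strip in the rail's side; before the bite it only shoves the loose carriage to its +y (4 N). Its force on the rail is the clamping: snug is 15 to 45 N, 0.2 to 0.65 rad past the bite (aim for 0.45). Over 55 N bruises the rail. Origin: the carriage's, shifted to -y as it advances.
- hammer: Bystander: claw-less hammer, black handle, 260 mm long, lying on the table; leave alone. Origin at the centre of its underside.
- wrench: Bystander: steel open/ring wrench 180 mm long, flat on the table; leave alone. Origin at the centre of its underside.
- block: Bystander: steel block 60 x 50 x 45 mm; leave alone. Origin at the centre of its underside.
- pliers: Bystander: pliers with red handles, 165 mm long; leave alone. Origin at the centre of its underside.
- angle_offcut: Bystander: offcut of 30 mm steel angle, 140 mm long; leave alone. Origin at the centre of its underside.
- spray_can: Bystander: upright spray can, 60 mm across, 170 mm tall; leave alone. Origin at the centre of its underside.
- tube_offcut: Bystander: offcut of 30 mm square steel tube, 110 mm long; leave alone. Origin at the centre of its underside.
Things that resemble listed ones, but are neither listed nor needed, are in the scene too. What is shaped like the carriage but pink or purple is not meant.

How it is judged (in metres and radians):
On the way, in this order (a step that is already met when the one before it is completed fails the run):
1. the carriage is on the dovetail, at least 30 mm in, knob still loose (angle between the x axis of carriage and the x axis of rail, either way round below 0.06 rad and y of carriage in the frame of rail between -0.004 and 0.004 m and z of carriage in the frame of rail between 0.007 and 0.0145 m and x of carriage in the frame of rail above -0.1 m and contact force between shoe and rail below 5 N), for 0.1 s.
2. the carriage is up against the stop (gap under 2.5 mm), knob still loose (all of step 1 and x of carriage_nose in the frame of stop_face above -0.0025 m), for 0.1 s.
3. the clamp shoe grips the rail with 15 to 45 N, carriage still at the stop (angle between the x axis of carriage and the x axis of rail, either way round below 0.06 rad and y of carriage in the frame of rail between -0.004 and 0.004 m and z of carriage in the frame of rail between 0.007 and 0.0145 m and x of carriage in the frame of rail above -0.1 m and x of carriage_nose in the frame of stop_face above -0.0025 m and contact force between shoe and rail between 15 and 45 N), for 0.3 s.
At the end, for the whole second after the job is handed in: The carriage sits on the dovetail (in line within 0.06 rad and 4 mm, underside 7 to 14.5 mm above the table) with its nose within 2.5 mm of the stop's face, the stop within 3 mm of where it was, the clamp shoe pressing the rail with 15 to 45 N, all at rest and released (all of step 3 and distance of stop_face from where it was at the start of the episode below 0.003 m and linear speed of carriage below 0.01 m/s); the robot touches nothing.
It fails at once if the stop is shoved more than 3 mm along the rail (distance of stop_face from where it was at the start of the episode above 0.003 m).
It fails at once if the clamp is overtightened (over 55 N on the rail) (contact force between shoe and rail above 55 N).
It fails at once if the carriage is jammed against the rail with over 80 N while the clamp is loose (contact force between carriage and rail above 80 N and contact force between shoe and rail below 1 N).
It fails at once if a bystander is moved more than 30 mm (distance of any of hammer, wrench, block, pliers, angle_offcut, spray_can, tube_offcut from where it was at the start of the episode above 0.03 m).
It also fails if it takes over 72 s, if anything falls off the work surface, if the arm or the gripper's body presses on something with over 40 N, if the wrist force passes 120 N, or if a joint passes its speed limit or range.

## Working session

There is one attempt and no reset: what is moved stays moved. The work goes in short steps, Python scripts to look and compute and a shell command to move; the robot and the scene stay as the last step left them, time stands still between calls to the robot, and variables do not carry over. Pictures are saved under pics/ and viewed, and the job is handed in when it is done.

```bash
ls; mkdir -p pics; python3 - <<'E'
from workcell import env
import cv2,numpy as np
print(env.get_state())
for n in ["scene","top","wrist"]:
    i=env.camera_info(n);print(n,i)
for n in ["scene","top","wrist"]:
    p,d=env.grab_frame(n)
    cv2.imwrite(f"pics/{n}0.png",p[:,:,::-1]);np.save(f"pics/{n}0.npy",d)
E
```

```text
pics
{'clock': 0.0, 'joint_positions': array([-70.19971376,  19.13081451,   2.28639916,  84.01023562,
        -0.76658735,  76.96380938,  -3.35006828]), 'joint_vel': array([-0.0453492 ,  0.11069136,  0.00224199, -0.02893492, -0.04812942,
        0.10932193, -0.03535909]), 'joint_torque': array([ 1.71850243e-03, -6.56350708e+01,  1.33670412e+00, -4.03815043e+01,
       -5.96450712e-02,  4.46379231e-02,  1.61439248e-04]), 'tool_pos': array([0.27953835, 0.58636419, 0.24667735]), 'eef_rot': array([ -85.00246714,   89.91036988, -110.48716847]), 'force': array([-0.58965833, -0.5489515 ,  0.17412612]), 'torque': array([ 0.02249965,  0.00855431, -0.01161672]), 'gripper_width': 0.08743767764877791}
scene {'K': array([[477.68289185,   0.        , 319.25455606],
       [  0.        , 477.68289185, 242.43660399],
       [  0.        ,   0.        ,   1.        ]]), 'dist_coeffs': array([-0.0504249,  0.       ,  0.       ,  0.       ,  0.       ]), 'world_from_camera': array([[ 0.81502211, -0.33607159,  0.47201149,  1.2366527 ],
       [ 0.57907389,  0.50097569, -0.64319265, -0.95626744],
       
[... 455 characters left out ...]
     [-0.99991249, -0.00702158,  0.01121196,  0.00228608],
       [ 0.00965943,  0.19157602,  0.98143024,  1.34328443],
       [ 0.        ,  0.        ,  0.        ,  1.        ]])}
wrist {'K': array([[350.35933663,   0.        , 327.83496097],
       [  0.        , 350.35933663, 237.66970849],
       [  0.        ,   0.        ,   1.        ]]), 'dist_coeffs': array([-0.0685847,  0.       ,  0.       ,  0.       ,  0.       ]), 'world_from_camera': array([[ 0.4301209 , -0.86171022, -0.26916818,  0.20445069],
       [ 0.90277039,  0.41013607,  0.12959175,  0.62223791],
       [-0.00127496, -0.29873718,  0.95433457,  0.38417272],
       [ 0.        ,  0.        ,  0.        ,  1.        ]])}
```

View pics/top0.png

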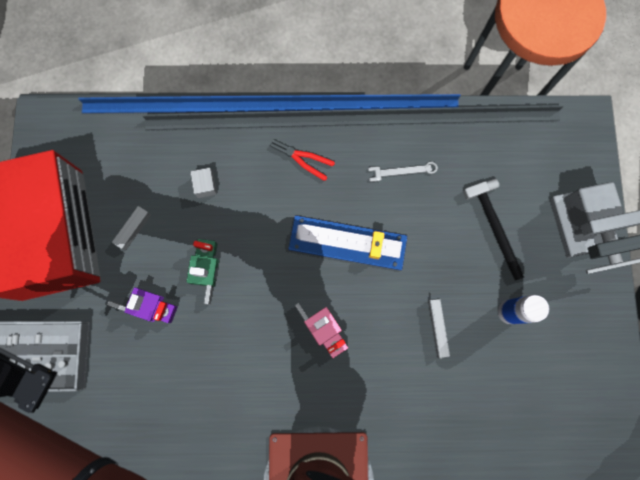

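View pics/scene0.png

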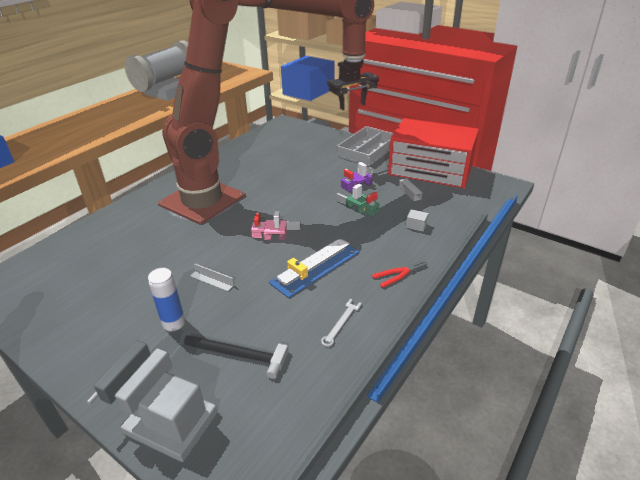

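View pics/wrist0.png

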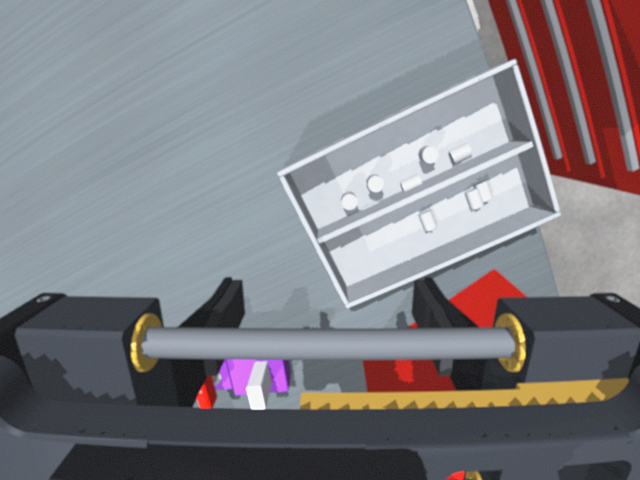

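```bash
cat > h.py <<'E'
import cv2,numpy as np
from workcell import env
from scipy.spatial.transform import Rotation as Ro
def ray(info,uv):
    uv=np.asarray(uv,float).reshape(-1,1,2)
    q=cv2.undistortPoints(uv,info["K"],info["dist_coeffs"]).reshape(-1,2)
    T=info["world_from_camera"]
    d=np.c_[q[:,0],-q[:,1],-np.ones(len(q))]@T[:3,:3].T
    return T[:3,3],d
def onplane(info,uv,z):
    o,d=ray(info,uv); return o+d*((z-o[2])/d[:,2])[:,None]
def proj(info,P):
    T=info["world_from_camera"];p=(np.asarray(P,float).reshape(-1,3)-T[:3,3])@T[:3,:3]
    p=p*[1,-1,-1]
    return cv2.projectPoints(p.reshape(-1,1,3),np.zeros(3),np.zeros(3),info["K"],info["dist_coeffs"])[0].reshape(-1,2)
def toolR(s):
    r,p,y=s["eef_rot"]; return Ro.from_euler("xyz",[r,p,y],degrees=True).as_matrix()
def rect(P):
    c,wh,a=cv2.minAreaRect((P[:,:2]*1000).astype(np.float32)); return c,wh,a
E
python3 - <<'E'
from h import *
i=env.camera_info("top");im=cv2.imread("pics/top0.png");hsv=cv2.cvtColor(im,cv2.COLOR_BGR2HSV)
def m(lo,hi,box):
    k=cv2.inRange(hsv,lo,hi);z=np.zeros_like(k);x0,y0,x1,y1=box;z[y0:y1,x0:x1]=k[y0:y1,x0:x1];return np.argwhere(z)[:,::-1]
for n,lo,hi,box,z in [("blue",(100,120,40),(125,255,255),(280,200,420,280),.008),("white",(0,0,150),(180,60,255),(290,210,410,265),.034),
  ("yellow",(20,120,90),(35,255,255),(360,215,395,265),.056),("green",(50,60,20),(90,255,255),(180,235,225,300),.035),("knob",(0,120,60),(8,255,255),(190,235,220,255),.072),("tower",(0,0,150),(180,60,255),(185,255,206,280),.081)]:
    p=m(lo,hi,box);print(n,len(p),p.min(0),p.max(0),rect(onplane(i,p,z)))
c=cv2.resize(im[200:320,170:420],None,fx=3.2,fy=3.2,interpolation=cv2.INTER_CUBIC);cv2.imwrite("pics/crop0.png",c)
E
```

```text
blue 2011 [288 216] [406 269] ((576.05810546875, -76.33966064453125), (289.7371520996094, 91.28643798828125), 79.23416137695312)
white 1536 [298 224] [401 257] ((576.2326049804688, -77.30805969238281), (258.80950927734375, 43.40789794921875), 79.06949615478516)
yellow 251 [370 231] [383 258] ((561.1456298828125, -143.9645538330078), (25.53539276123047, 65.8383560180664), 79.66836547851562)
green 844 [186 239] [218 286] ((524.8372192382812, 278.4136047363281), (71.11815643310547, 112.7412338256836), 82.36763000488281)
knob 118 [193 241] [212 250] ((558.9874877929688, 274.3501892089844), (47.44770431518555, 15.730671882629395), 75.45463562011719)
tower 123 [189 267] [204 276] ((496.2383728027344, 284.7941589355469), (36.242366790771484, 18.927204132080078), 80.09904479980469)
```

View pics/crop0.png

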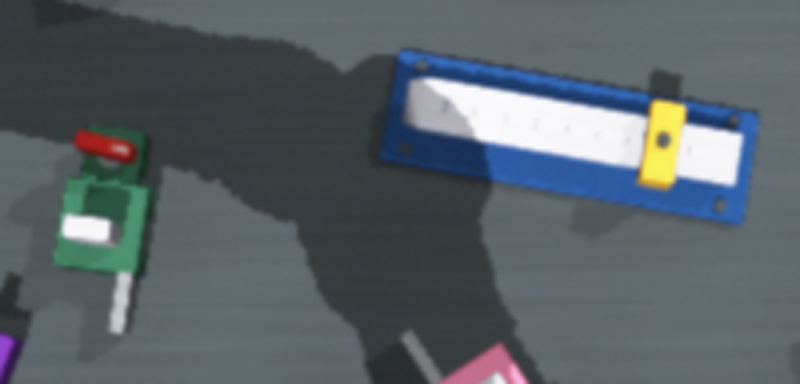

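```bash
cat >> h.py <<'E'
def plan(tcp,yaw_y,half=True):
    """yaw_y: desired world yaw (deg) of tool y axis, x down"""
    s=env.get_state();R=toolR(s)
    best=None
    for a in ([yaw_y,yaw_y+180] if half else [yaw_y]):
        a=np.radians(a);y=np.array([np.cos(a),np.sin(a),0]);x=np.array([0,0,-1.]);Rt=np.c_[x,y,np.cross(x,y)]
        rv=Ro.from_matrix(R.T@Rt).as_rotvec()
        if best is None or np.linalg.norm(rv)<np.linalg.norm(best): best=rv
    sh=R.T@(np.asarray(tcp)-s["tool_pos"])*100
    print("shift cm",sh.round(2),"rv",best.round(4),"yaw_y now",np.degrees(np.arctan2(R[1,1],R[0,1])).round(2),"j7",s["joint_positions"][6].round(1))
E
python3 - <<'E'
from h import *
s=env.get_state();print(toolR(s).round(3))
plan([.497,.285,.25],-9.9)
E
```

```text
[[-0.     0.43   0.903]
 [-0.001  0.903 -0.43 ]
 [-1.    -0.001  0.   ]]
shift cm [ -0.29 -17.85  32.6 ] rv [1.2987e+00 9.0000e-04 1.0000e-03] yaw_y now 64.51 j7 -3.4
```

```bash
python3 -m crank '0.4 -0.3 -9 16 0.65 0 0;0.4 -0.3 -17.8 32.6 1.3 0 0;0.4 -0.3 -17.8 32.6 1.3 0 0;0.4 -0.3 -17.8 32.6 1.3 0 0;0.4 -0.3 -17.8 32.6 1.3 0 0;0.4 -0.3 -17.8 32.6 1.3 0 0;0.4 -0.3 -17.8 32.6 1.3 0 0;0.4 -0.3 -17.8 32.6 1.3 0 0;0.4 -0.3 -17.8 32.6 1.3 0 0;0.4 -0.3 -17.8 32.6 1.3 0 0'; python3 - <<'E'
from h import *
plan([.497,.285,.25],-9.9)
E
```

```text
clock: 1.15
tool_pos: [0.4976, 0.2847, 0.2499]
eef_rot: [-19.6, 89.9, -119.7]
force: [-0.3, 1.0, -0.6]
gripper_width: 0.0523
shift cm [-0.01 -0.06 -0.02] rv [-0.0045  0.0014  0.0005] yaw_y now -10.16 j7 -40.9
```

```bash
python3 - <<'E'
from h import *
i=env.camera_info("wrist");p,d=env.grab_frame("wrist");np.savez("pics/w1.npz",p=p,d=d,T=i["world_from_camera"])
cv2.imwrite("pics/w1.png",p[:,:,::-1])
E
```

```text
(no output)
```

View pics/w1.png

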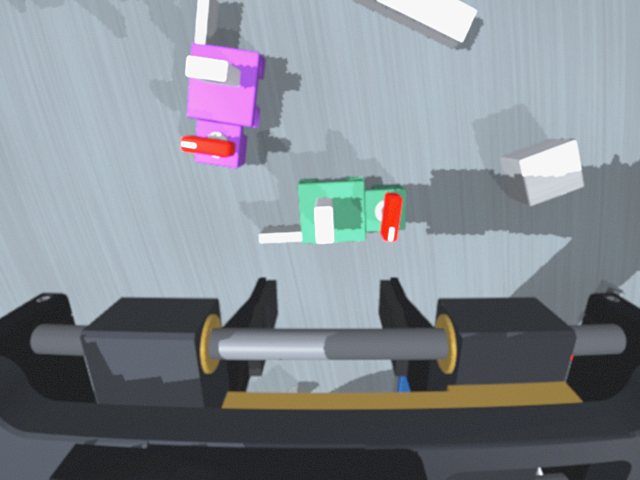

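```bash
cat >> h.py <<'E'
def seg(im,lo,hi,box):
    hsv=cv2.cvtColor(im,cv2.COLOR_RGB2HSV);k=cv2.inRange(hsv,lo,hi);z=np.zeros_like(k);x0,y0,x1,y1=box;z[y0:y1,x0:x1]=k[y0:y1,x0:x1]
    n,l,st,_=cv2.connectedComponentsWithStats(z)
    return np.argwhere(l==1+np.argmax(st[1:,4]))[:,::-1]
E
python3 - <<'E'
from h import *
f=np.load("pics/w1.npz");im=f["p"];d=f["d"];i=env.camera_info("wrist");i["world_from_camera"]=f["T"]
for n,lo,hi,box,z in [("green",(50,60,20),(90,255,255),(280,170,415,260),.035),("knob",(0,150,60),(8,255,255),(370,180,415,260),.072),("tower",(0,0,200),(180,40,255),(308,190,340,250),.081),("blade",(0,0,200),(180,40,255),(250,225,303,250),.034)]:
    p=seg(im,lo,hi,box);print(n,len(p),p.min(0),p.max(0),np.round(rect(onplane(i,p,z)),2) if 0 else rect(onplane(i,p,z)), np.median(d[p[:,1],p[:,0]]))
cv2.imwrite("pics/w1c.png",cv2.resize(im[165:265,245:425,::-1],None,fx=4,fy=4,interpolation=cv2.INTER_CUBIC))
# tower top by depth
T=f["T"];vv,uu=np.mgrid[170:260,250:420];dd=d[170:260,250:420]
o,r=ray(i,np.c_[uu.ravel(),vv.ravel()]);P=o+r*dd.ravel()[:,None]
for lo,hi in [(.076,.09),(.066,.076),(.03,.04)]:
    m=(P[:,2]>lo)&(P[:,2]<hi);Q=P[m];print(lo,m.sum(),np.median(Q[:,2]),Q[:,:2].mean(0),rect(Q))
E
```

```text
green 4279 [298 176] [406 243] ((521.822265625, 282.65814208984375), (68.67310333251953, 110.37694549560547), 82.61486053466797) 0.35960335
knob 693 [381 193] [402 240] ((555.0177001953125, 278.53240966796875), (44.67240524291992, 16.357864379882812), 75.29917907714844) 0.32485017
tower 723 [314 206] [333 244] ((492.6031494140625, 283.7468566894531), (35.76711654663086, 17.164167404174805), 80.10586547851562) 0.31775832
blade 582 [253 226] [301 249] ((439.1275634765625, 266.35186767578125), (25.569978713989258, 50.33578109741211), 79.81615447998047) 0.37082595
0.076 634 0.08109988958176817 [0.49283584 0.28519292] ((492.7461853027344, 284.29534912109375), (34.26899719238281, 15.93770980834961), 82.87275695800781)
0.066 746 0.07186855046387994 [0.55254626 0.27873685] ((524.67919921875, 284.001953125), (43.255550384521484, 80.22834014892578), 76.96439361572266)
0.03 4613 0.03509208211308418 [0.50831343 0.28339454] ((499.7340087890625, 283.5104675292969), (64.18462371826172, 154.79629516601562), 82.74332427978516)
```

View pics/w1c.png

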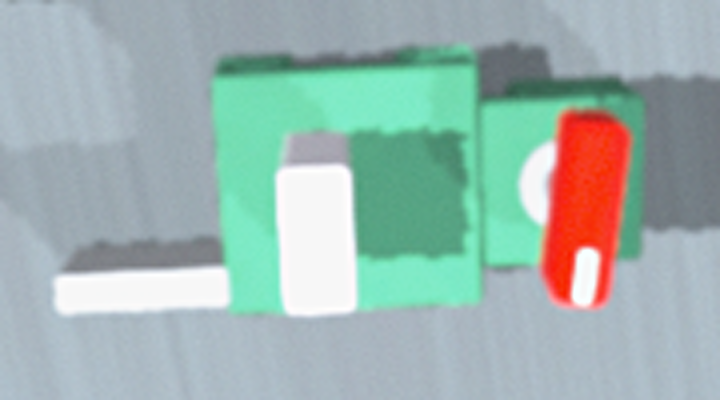

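```bash
python3 - <<'E'
from h import *
plan([.4928,.2845,.067],-7.3)
E
```

```text
shift cm [18.29 -0.38  0.16] rv [-0.0443  0.0014  0.0007] yaw_y now -9.84 j7 -40.7
```

```bash
python3 -m crank '0.4 4 -0.38 0.16 -0.044 0.001 0.001;0.4 8 -0.38 0.16 -0.044 0.001 0.001;0.4 11 -0.38 0.16 -0.044 0.001 0.001;0.4 13 -0.38 0.16 -0.044 0.001 0.001;0.4 15 -0.38 0.16 -0.044 0.001 0.001;0.4 16.5 -0.38 0.16 -0.044 0.001 0.001;0.4 17.5 -0.38 0.16 -0.044 0.001 0.001;0.4 18.3 -0.38 0.16 -0.044 0.001 0.001;0.4 18.3 -0.38 0.16 -0.044 0.001 0.001'
python3 - <<'E'
from h import *
plan([.4928,.2845,.067],-7.3)
p,d=env.grab_frame("wrist");cv2.imwrite("pics/w2.png",p[:,:,::-1])
E
```

```text
clock: 2.1
tool_pos: [0.4925, 0.2844, 0.0662]
eef_rot: [-23.2, 89.9, -120.4]
force: [0.0, 0.6, -0.8]
gripper_width: 0.0522
shift cm [-0.08  0.03 -0.01] rv [0.0005 0.0011 0.0005] yaw_y now -7.27 j7 -34.9
```

View pics/w2.png

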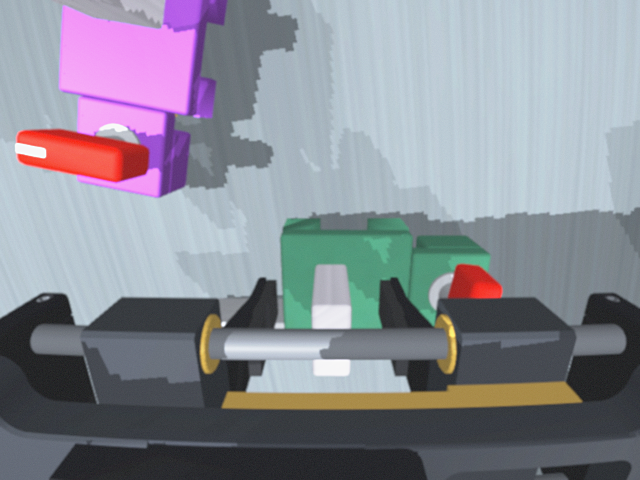

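```bash
python3 -m crank '1 0 0 0 0 0 0;1 0 0 0 0 0 0;1 0 0 0 0 0 0;1 0 0 0 0 0 0;1 0 0 0 0 0 0;1 0 0 0 0 0 0;1 0 0 0 0 0 0;1 0 0 0 0 0 0' 45
python3 -m crank '1 -1 0 0 0 0 0;1 -3 0 0 0 0 0;1 -6 0 0 0 0 0;1 -10 0 0 0 0 0;1 -12 0 0 0 0 0;1 -13.5 0 0 0 0 0;1 -13.5 0 0 0 0 0;1 -13.5 0 0 0 0 0'
python3 - <<'E'
from h import *
i=env.camera_info("wrist");p,d=env.grab_frame("wrist");cv2.imwrite("pics/w3.png",p[:,:,::-1]);np.savez("pics/w3.npz",p=p,d=d,T=i["world_from_camera"])
p,d=env.grab_frame("top");cv2.imwrite("pics/t3.png",p[:,:,::-1])
s=env.get_state();print(s["torque"],s["force"],s["tool_pos"],s["gripper_width"]);plan(s["tool_pos"],-7.3)
E
```

```text
clock: 2.95
tool_pos: [0.4933, 0.2846, 0.0671]
eef_rot: [84.5, 89.9, -12.8]
force: [2.7, -0.1, -0.7]
gripper_width: 0.0158
clock: 3.75
tool_pos: [0.4924, 0.2843, 0.2009]
eef_rot: [-21.9, 89.9, -119.2]
force: [-0.3, -0.2, -7.8]
gripper_width: 0.0157
[-0.04945078  0.11235904 -0.03299734] [-0.3911919   0.17318332 -6.18279901] [0.49223347 0.28409895 0.20032819] 0.015956321545567104
shift cm [0. 0. 0.] rv [0.0001 0.0023 0.0013] yaw_y now -7.29 j7 -37.8
```

View pics/w3.png

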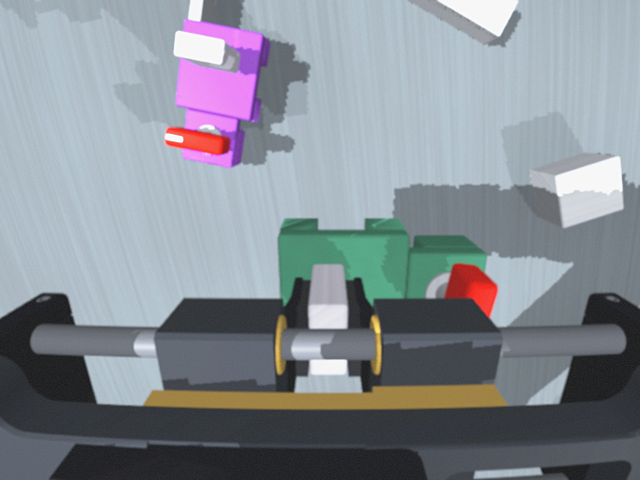

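```bash
python3 - <<'E'
from h import *
plan([.559,-.165,.35],-10.8)
f=np.load("pics/w3.npz");d=f["d"];i=env.camera_info("wrist");i["world_from_camera"]=f["T"]
vv,uu=np.mgrid[236:290:2,285:405:2];k=cv2.cvtColor(f["p"],cv2.COLOR_RGB2HSV)[vv,uu]
m=((k[...,0]>50)&(k[...,0]<90)).ravel();o,r=ray(i,np.c_[uu.ravel(),vv.ravel()]);P=(o+r*d[vv,uu].ravel()[:,None])[m]
P=P[abs(P[:,2]-np.median(P[:,2]))<.004];A=np.c_[P[:,:2]-P[:,:2].mean(0),np.ones(len(P))];c=np.linalg.lstsq(A,P[:,2],rcond=None)[0];print(len(P),c,(P[:,2]-A@c).std(), env.get_state()["tool_pos"])
E
```

```text
shift cm [-14.88  12.3   43.73] rv [0.0612 0.0024 0.0012] yaw_y now -7.29 j7 -37.8
1320 [-0.00367611 -0.0087027   0.16907739] 0.0006433421802716347 [0.49223347 0.28409895 0.20032819]
```

```bash
python3 -m crank '1 -4 1 3 0.02 0 0;1 -9 3.5 12 0.03 0 0;1 -13 6 21 0.04 0 0;1 -14.8 9 31 0.06 0.002 0.001;1 -14.8 11 38 0.06 0.002 0.001;1 -14.8 12.3 43.7 0.06 0.002 0.001;1 -14.8 12.3 43.7 0.06 0.002 0.001;1 -14.8 12.3 43.7 0.06 0.002 0.001;1 -14.8 12.3 43.7 0.06 0.002 0.001;1 -14.8 12.3 43.7 0.06 0.002 0.001'
python3 - <<'E'
from h import *
i=env.camera_info("wrist");p,d=env.grab_frame("wrist");cv2.imwrite("pics/w4.png",p[:,:,::-1]);np.savez("pics/w4.npz",p=p,d=d,T=i["world_from_camera"])
s=env.get_state();print(s["tool_pos"],s["joint_positions"].round(0))
E
```

```text
clock: 4.85
tool_pos: [0.5583, -0.1679, 0.3486]
eef_rot: [-41.0, 89.9, -141.8]
force: [1.0, 0.1, -6.3]
gripper_width: 0.0154
[ 0.55787716 -0.17494009  0.34958811] [-24.  11.  44.  86.  -7.  86.   8.]
```

View pics/w4.png

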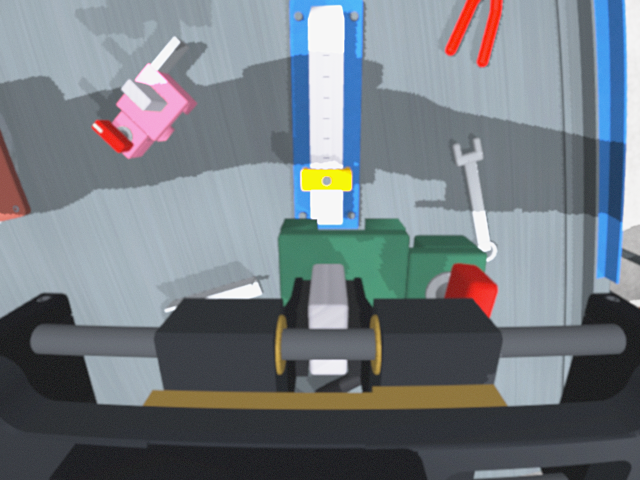

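```bash
python3 - <<'E'
from h import *
f=np.load("pics/w4.npz");im=f["p"];d=f["d"];i=env.camera_info("wrist");i["world_from_camera"]=f["T"]
y=seg(im,(20,120,90),(35,255,255),(295,160,360,200));print("yellow",rect(onplane(i,y,.056)))
g=cv2.cvtColor(im,cv2.COLOR_RGB2HSV)
# dovetail: white rows, left/right edge at rows 30..155
L=[];Rr=[];BL=[];BR=[]
for v in range(28,158,3):
    w=(g[v,285:370,1]<70)&(g[v,285:370,2]>90); u=np.where(w)[0]+285
    # keep inside blue
    b=np.where((g[v,285:370,0]>100)&(g[v,285:370,0]<125)&(g[v,285:370,1]>110))[0]+285
    u=u[(u>b.min())&(u<b.max())]
    L.append((u.min()-.5,v));Rr.append((u.max()+.5,v));BL.append((b.min()-.5,v));BR.append((b.max()+.5,v))
def line(uv,z):
    P=onplane(i,uv,z)[:,:2];a=cv2.fitLine((P*1000).astype(np.float32),cv2.DIST_HUBER,0,.01,.01).ravel()
    if a[1]>0:a[:2]*=-1
    return a
ls=[line(L,.034),line(Rr,.034),line(BL,.008),line(BR,.008)]
for a in ls: 
    yw=-100;print(np.degrees(np.arctan2(a[1],a[0])).round(2), "x at y=-.05:",(a[2]+a[0]/a[1]*(-50-a[3])).round(2))
# depth
vv,uu=np.mgrid[0:225,280:375];o,r=ray(i,np.c_[uu.ravel(),vv.ravel()]);P=o+r*d[0:225,280:375].ravel()[:,None]
for lo,hi in [(.032,.037),(.053,.06),(.005,.0105)]:
    m=(P[:,2]>lo)&(P[:,2]<hi);Q=P[m];print(m.sum(),np.median(Q[:,2]),rect(Q),Q[:,:2].min(0),Q[:,:2].max(0))
E
```

```text
yellow ((559.7286987304688, -145.09483337402344), (26.937297821044922, 60.435028076171875), 79.24945831298828)
-100.48 x at y=-.05: 556.01
-100.91 x at y=-.05: 598.19
-100.71 x at y=-.05: 531.43
-101.01 x at y=-.05: 622.92
6132 0.03431153946667331 ((574.171630859375, -78.55105590820312), (260.384521484375, 58.54173278808594), 75.52433776855469) [ 0.52932228 -0.20770616] [0.61297422 0.05116292]
975 0.0560393205593705 ((558.386962890625, -145.73410034179688), (26.1666202545166, 60.63161087036133), 79.15335845947266) [ 0.52690831 -0.16379876] [ 0.589989   -0.12783889]
7605 0.008289887259888662 ((572.291259765625, -75.26527404785156), (282.9541015625, 91.05799865722656), 79.2237319946289) [ 0.50421083 -0.2219401 ] [0.64198126 0.07141479]
```

```bash
cat >> h.py <<'E'
YR=np.radians(-100.8);UX=np.array([np.cos(YR),np.sin(YR)]);UY=np.array([-UX[1],UX[0]]);C0=np.array([.5771,-.050])
def tcp(s,z,t=0): return np.r_[C0+s*UX+(t-.008)*UY,z]
def where():
    st=env.get_state();q=st["tool_pos"];R=toolR(st);r=q[:2]-C0
    print("s %.4f t %.4f z %.4f"%(r@UX,r@UY+.008,q[2]),"yawerr %.2f"%(np.degrees(np.arctan2(R[1,1],R[0,1]))+10.8),"F rail",np.r_[UX@st["force"][:2],UY@st["force"][:2],st["force"][2]].round(1),"Tq",st["torque"].round(3),"w %.4f"%st["gripper_width"],"tilt",R[:,0].round(4),"t",round(st["clock"],2))
E
python3 - <<'E'
from h import *
where();plan(tcp(-.17,.2),-10.8)
E
```

```text
s 0.1263 t 0.0125 z 0.3496 yawerr -0.41 F rail [ 7.   1.8 -4.1] Tq [-0.855 -0.071 -0.006] w 0.0158 tilt [-1.0e-04 -5.5e-03 -1.0e+00] t 4.9
shift cm [ 14.8   -1.48 -29.7 ] rv [-0.0072  0.0054 -0.001 ] yaw_y now -11.21 j7 8.5
```

```bash
python3 -m crank '1 2 -1 -3 0 0 0;1 4 -1.4 -8 0 0 0;1 7 -1.5 -13 0 0 0;1 10 -1.5 -18 0 0 0;1 13 -1.5 -23 0 0 0;1 14.8 -1.5 -27 -0.007 0.005 0;1 14.8 -1.5 -29.7 -0.007 0.005 0;1 14.8 -1.5 -29.7 -0.007 0.005 0;1 14.8 -1.5 -29.7 -0.007 0.005 0;1 14.8 -1.5 -29.7 -0.007 0.005 0' | tail -0
python3 - <<'E'
from h import *
where();plan(tcp(-.17,.078),-10.8)
E
```

```text
s -0.1687 t -0.0003 z 0.1992 yawerr -0.07 F rail [ 0.4 -0.6 -7.4] Tq [-0.111  0.127 -0.044] w 0.0158 tilt [-3.e-04 -2.e-03 -1.e+00] t 5.9
shift cm [12.12  0.02 -0.15] rv [-0.0013  0.002  -0.0001] yaw_y now -10.87 j7 -17.8Exception ignored on flushing sys.stdout:
BrokenPipeError: [Errno 32] Broken pipe
```

```bash
python3 -m crank '1 3 0 -0.1 0 0.002 0;1 6 0 -0.15 0 0.002 0;1 8.5 0 -0.15 0 0.002 0;1 10.5 0 -0.15 0 0.002 0;1 11.5 0 -0.15 0 0.002 0;1 12.1 0 -0.15 0 0.002 0;1 12.1 0 -0.15 0 0.002 0;1 12.1 0 -0.15 0 0.002 0'
python3 - <<'E'
from h import *
i=env.camera_info("scene");p,d=env.grab_frame("scene");cv2.imwrite("pics/s5.png",cv2.resize(p[160:320,230:430,::-1],None,fx=3.5,fy=3.5,interpolation=cv2.INTER_CUBIC))
where();plan(tcp(-.17,.078),-10.8)
E
```

```text
clock: 6.7
tool_pos: [0.6016, 0.1184, 0.0793]
eef_rot: [117.4, 89.9, 16.6]
force: [0.1, 0.3, -6.8]
gripper_width: 0.0158
s -0.1701 t 0.0005 z 0.0794 yawerr -0.08 F rail [-0.1 -0.1 -6.2] Tq [-0.033  0.144 -0.027] w 0.0153 tilt [ 1.8e-03  6.0e-04 -1.0e+00] t 6.75
shift cm [ 0.14 -0.05  0.01] rv [-0.0014 -0.0009 -0.0017] yaw_y now -10.88 j7 -14.4
```

View pics/s5.png

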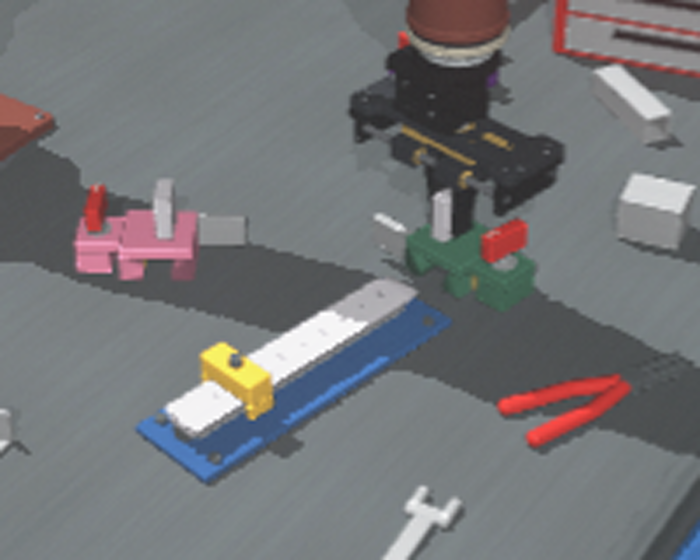

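```bash
python3 -m crank '1 0.12 -0.05 0.7 0 0 0;1 0.12 -0.05 1.5 0 0 0;1 0.12 -0.05 2.2 0 0 0;1 0.12 -0.05 2.9 0 0 0;1 0.12 -0.05 3.5 0 0 0;1 0.12 -0.05 4.1 0 0 0;1 0.12 -0.05 4.7 0 0 0;1 0.12 -0.05 4.7 0 0 0'
python3 - <<'E'
from h import *
where();plan(tcp(-.12,.078),-10.8)
E
```

```text
clock: 7.55
tool_pos: [0.5921, 0.0711, 0.0782]
eef_rot: [104.3, 89.9, 3.3]
force: [-0.1, -0.5, -6.1]
gripper_width: 0.0155
s -0.1218 t 0.0001 z 0.0782 yawerr -0.16 F rail [ 0.5  0.  -6.1] Tq [-0.059  0.136  0.028] w 0.0155 tilt [ 1.7e-03  1.0e-04 -1.0e+00] t 7.55
shift cm [ 0.02 -0.    0.18] rv [-0.0028 -0.0004 -0.0017] yaw_y now -10.96 j7 -10.4
```

```bash
python3 -m crank '1 0.02 0 0.5 -0.003 0 0;1 0.02 0 1 -0.003 0 0;1 0.02 0 1.5 -0.003 0 0;1 0.02 0 2 -0.003 0 0;1 0.02 0 2 -0.003 0 0'
python3 - <<'E'
from h import *
where();plan(tcp(-.10,.078),-10.8)
E
python3 -m crank '1 0.02 0 0.5 0 0 0;1 0.02 0 1 0 0 0;1 0.02 0 1.5 0 0 0;1 0.02 0 2 0 0 0;1 0.02 0 2 0 0 0'
python3 - <<'E'
from h import *
where();plan(tcp(-.06,.078),-10.8)
E
```

```text
clock: 8.05
tool_pos: [0.5882, 0.0502, 0.0781]
eef_rot: [84.5, 89.9, -16.4]
force: [0.3, -1.8, -3.2]
gripper_width: 0.0157
s -0.1005 t 0.0002 z 0.0781 yawerr -0.06 F rail [ 1.7  0.6 -3.2] Tq [-0.599  0.259 -0.005] w 0.0157 tilt [ 1.8e-03 -5.0e-04 -1.0e+00] t 8.05
shift cm [ 0.01 -0.02  0.05] rv [-0.001   0.0002 -0.0018] yaw_y now -10.86 j7 -8.4
clock: 8.55
tool_pos: [0.5845, 0.0293, 0.0781]
eef_rot: [74.2, 89.9, -26.8]
force: [-0.5, -1.5, 0.3]
gripper_width: 0.0158
s -0.0793 t 0.0004 z 0.0781 yawerr -0.12 F rail [ 1.6 -0.2  0.3] Tq [-0.349  0.324  0.002] w 0.0158 tilt [ 0.002 -0.001 -1.   ] t 8.55
shift cm [ 0.01 -0.03  1.93] rv [-0.0021  0.0006 -0.0022] yaw_y now -10.92 j7 -6.6
```

```bash
python3 -m crank '1 0 0 1 -0.002 0 -0.001;1 0 0 2 -0.002 0 -0.001;1 0 0 3 -0.002 0 -0.001;1 0 0 4 -0.002 0 -0.001;1 0 0 5 -0.002 0 -0.001;1 0 0 6 -0.002 0 -0.001;1 0 0 7 -0.002 0 -0.001;1 0 0 7 -0.002 0 -0.001'
python3 - <<'E'
from h import *
where();plan(tcp(.03,.078),-10.8)
E
```

```text
clock: 9.35
tool_pos: [0.5705, -0.0424, 0.0782]
eef_rot: [23.1, 89.8, -77.8]
force: [-0.8, -4.5, -1.8]
gripper_width: 0.0155
s -0.0062 t 0.0001 z 0.0782 yawerr -0.16 F rail [ 4.5  0.1 -1.8] Tq [-0.913  0.376  0.046] w 0.0155 tilt [ 6.0e-04 -2.6e-03 -1.0e+00] t 9.35
shift cm [ 0.02 -0.    3.62] rv [-0.0028  0.0025 -0.0011] yaw_y now -10.96 j7 0.5
```

```bash
python3 -m crank '1 0 0 0.8 0 0.002 0;1 0 0 1.6 0 0.002 0;1 0 0 2.4 0 0.002 0;1 0 0 3.2 0 0.002 0;1 0 0 3.8 0 0.002 0;1 0 0 4.2 0 0.002 0;1 0 0 4.4 0 0.002 0;1 0 0 4.4 0 0.002 0'
python3 - <<'E'
from h import *
where()
i=env.camera_info("scene");p,d=env.grab_frame("scene");cv2.imwrite("pics/s6.png",cv2.resize(p[180:300,240:400,::-1],None,fx=5,fy=5,interpolation=cv2.INTER_CUBIC))
p,d=env.grab_frame("top");cv2.imwrite("pics/t6.png",cv2.resize(p[190:290,280:420,::-1],None,fx=5,fy=5,interpolation=cv2.INTER_CUBIC))
where()
E
```

```text
clock: 10.15
tool_pos: [0.5621, -0.0862, 0.0781]
eef_rot: [44.2, 89.9, -56.8]
force: [2.3, -1.1, -7.2]
gripper_width: 0.0156
s 0.0384 t 0.0000 z 0.0781 yawerr -0.18 F rail [ 0.6  2.5 -7.2] Tq [-0.275 -0.475  0.1  ] w 0.0156 tilt [ 9.0e-04 -1.3e-03 -1.0e+00] t 10.15
s 0.0383 t 0.0001 z 0.0782 yawerr -0.17 F rail [ 0.8  3.2 -7.2] Tq [-0.466 -0.548  0.126] w 0.0158 tilt [ 9.0e-04 -1.6e-03 -1.0e+00] t 10.25
```

View pics/s6.png

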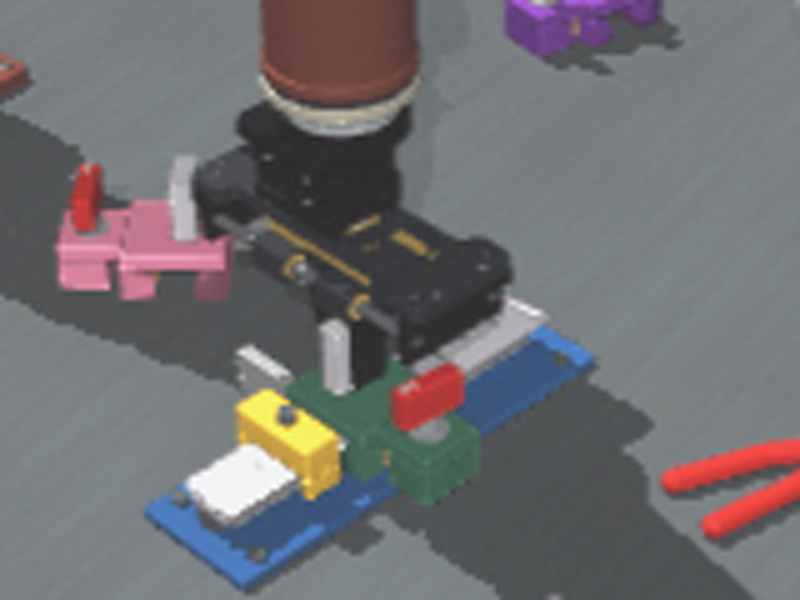

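View pics/t6.png

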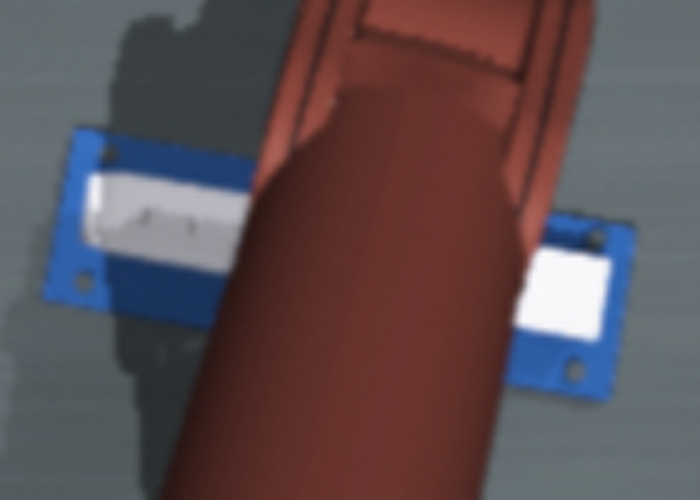

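```bash
python3 -m crank '1 0 0 0.2 0 0 0;1 0 0 0.4 0 0 0;1 0 0 0.6 0 0 0;1 0 0 0.7 0 0 0;1 0 0 0.8 0 0 0'
python3 - <<'E'
from h import *
where()
E
python3 -m crank '1 0 0 0.1 0 0 0;1 0 0 0.1 0 0 0'
python3 - <<'E'
from h import *
where()
E
python3 -m crank '1 0 0 0.1 0 0 0;1 0 0 0.1 0 0 0'
python3 - <<'E'
from h import *
where()
E
```

```text
clock: 10.75
tool_pos: [0.5606, -0.094, 0.0782]
eef_rot: [45.1, 89.9, -55.9]
force: [2.9, 1.2, -6.9]
gripper_width: 0.0154
s 0.0463 t 0.0001 z 0.0782 yawerr -0.17 F rail [-1.7  2.6 -6.9] Tq [ 0.503 -0.605  0.099] w 0.0154 tilt [ 0.001  -0.0014 -1.    ] t 10.75
clock: 10.95
tool_pos: [0.5604, -0.0951, 0.0781]
eef_rot: [42.7, 89.9, -58.2]
force: [2.5, 0.6, -7.1]
gripper_width: 0.0153
s 0.0475 t 0.0000 z 0.0781 yawerr -0.18 F rail [-1.   2.3 -7.1] Tq [ 0.356 -0.516  0.151] w 0.0153 tilt [ 9.0e-04 -1.5e-03 -1.0e+00] t 10.95
clock: 11.15
tool_pos: [0.5602, -0.0963, 0.0782]
eef_rot: [43.1, 89.9, -57.9]
force: [3.9, 2.3, -7.4]
gripper_width: 0.0159
s 0.0486 t 0.0001 z 0.0782 yawerr -0.18 F rail [-3.   3.4 -7.4] Tq [ 0.384 -0.511  0.128] w 0.0159 tilt [ 0.001  -0.0016 -1.    ] t 11.15
```

```bash
W='from h import *;where()'
python3 -m crank '1 0 0 0.07 0 0 0;1 0 0 0.1 0 0 0' >/dev/null
python3 -c "$W"
python3 -m crank '1 0 0 0.07 0 0 0;1 0 0 0.1 0 0 0' >/dev/null
python3 -c "$W"
python3 - <<'E'
from h import *
i=env.camera_info("scene");im,d=env.grab_frame("scene")
cv2.imwrite("pics/s7.png",cv2.resize(im[240:290,270:350,::-1],None,fx=10,fy=10,interpolation=cv2.INTER_CUBIC))
for n,lo,hi,z in [("yellow",(20,120,90),(35,255,255),(.0545,.058)),("green",(50,60,20),(90,255,255),(.0435,.049))]:
    p=seg(im,lo,hi,(260,225,360,300));o,r=ray(i,p);P=o+r*d[p[:,1],p[:,0]][:,None]
    m=(P[:,2]>z[0])&(P[:,2]<z[1]);Q=P[m][:,:2]-C0;s=Q@UX;t=Q@UY;print(n,m.sum(),np.percentile(s,[0,2,50,98,100]).round(4),t.min().round(4),t.max().round(4))
E
```

```text
s 0.0497 t 0.0001 z 0.0781 yawerr -0.19 F rail [-4.1  2.7 -6.7] Tq [ 0.487 -0.5    0.067] w 0.0156 tilt [ 0.001  -0.0016 -1.    ] t 11.35
s 0.0508 t 0.0000 z 0.0781 yawerr -0.19 F rail [-2.4  2.7 -6.3] Tq [ 0.436 -0.56   0.043] w 0.0155 tilt [ 0.001  -0.0017 -1.    ] t 11.55
yellow 74 [0.0855 0.0865 0.1007 0.1113 0.1119] -0.0251 0.0357
green 169 [0.0227 0.025  0.0637 0.0764 0.0829] -0.0312 0.0815
```

View pics/s7.png

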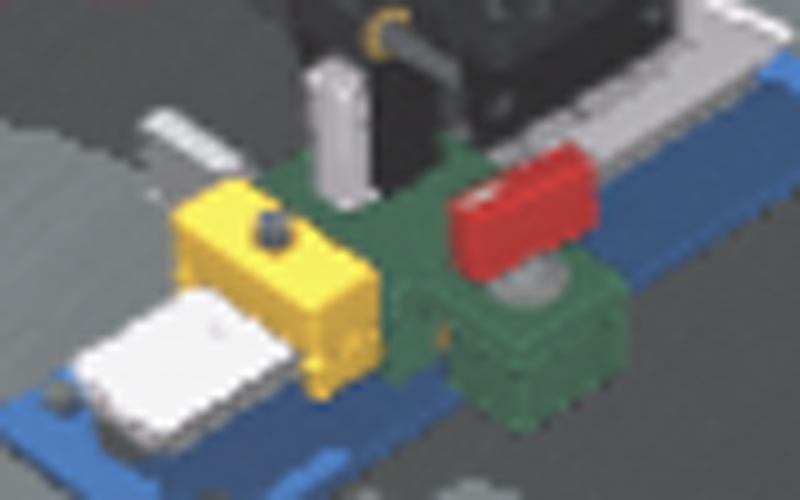

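```bash
W='from h import *;where()'
python3 -m crank '1 0 0 0.04 0 0 0;1 0 0 0.05 0 0 0' >/dev/null
python3 -c "$W"
python3 -m crank '1 0 0 0.04 0 0 0;1 0 0 0.05 0 0 0' >/dev/null
python3 -c "$W"
```

```text
s 0.0514 t 0.0001 z 0.0782 yawerr -0.20 F rail [-3.4  3.5 -6.8] Tq [ 0.499 -0.61   0.057] w 0.0160 tilt [ 0.0011 -0.0017 -1.    ] t 11.8
s 0.0519 t 0.0000 z 0.0781 yawerr -0.19 F rail [-2.7  2.2 -6.8] Tq [ 0.497 -0.556  0.108] w 0.0159 tilt [ 0.001  -0.0017 -1.    ] t 12.0
```

```bash
W='from h import *;where()'
python3 -m crank '1 0 0 0.04 0 0 0;1 0 0 0.05 0 0 0' >/dev/null
python3 -c "$W"
python3 -m crank '1 0 0 0.04 0 0 0;1 0 0 0.05 0 0 0' >/dev/null
python3 -c "$W"
python3 - <<'E'
from h import *
i=env.camera_info("scene");im,d=env.grab_frame("scene")
cv2.imwrite("pics/s8.png",cv2.resize(im[240:290,270:350,::-1],None,fx=10,fy=10,interpolation=cv2.INTER_CUBIC))
E
```

```text
s 0.0523 t 0.0001 z 0.0782 yawerr -0.19 F rail [-3.7  2.6 -5.9] Tq [ 0.62  -0.563  0.139] w 0.0157 tilt [ 0.0011 -0.0016 -1.    ] t 12.2
s 0.0524 t 0.0000 z 0.0782 yawerr -0.17 F rail [-4.5  2.2 -6.8] Tq [ 0.939 -0.607  0.095] w 0.0157 tilt [ 0.0011 -0.0011 -1.    ] t 12.4
```

View pics/s8.png

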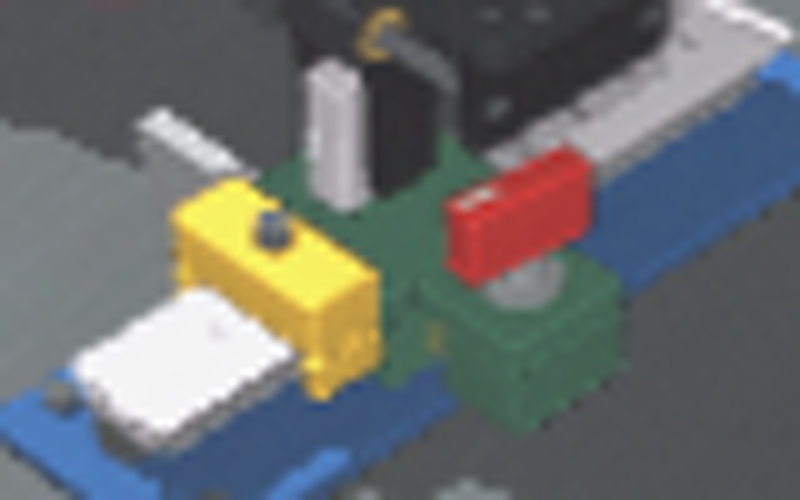

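```bash
W='from h import *;where()'
python3 -m crank '1 0 0 0.03 0 0 0;1 0 0 0.04 0 0 0' >/dev/null
python3 -c "$W"
```

```text
s 0.0524 t 0.0000 z 0.0782 yawerr -0.15 F rail [-5.4  2.1 -6.5] Tq [ 0.96  -0.628  0.114] w 0.0155 tilt [ 1.1e-03 -7.0e-04 -1.0e+00] t 12.65
```

```bash
W='from h import *;where()'
python3 -m crank '1 0 0 0.04 0 0 0;1 0 0 0.07 0 0 0;1 0 0 0.07 0 0 0' >/dev/null
python3 -c "$W"
```

```text
s 0.0524 t 0.0001 z 0.0782 yawerr -0.12 F rail [-5.8  2.  -5.9] Tq [ 1.032 -0.56   0.011] w 0.0158 tilt [ 1.3e-03  1.0e-04 -1.0e+00] t 12.95
```

```bash
W='from h import *;where()'
python3 -m crank '1 0.05 0 0 0 0 0;1 0.05 0 0 0 0 0;0.9 0.05 0 0 0 0 0;0.8 0.05 0 0 0 0 0;0.6 0.05 0 0 0 0 0;0.45 0.05 0 0 0 0 0;0.45 0.05 0 0 0 0 0;0.45 0.05 0 0 0 0 0' 20
python3 -c "$W"
python3 -m crank '0.45 -1 0 0 0 0 0;0.45 -3 0 0 0 0 0;0.45 -6 0 0 0 0 0;0.45 -9 0 0 -0.05 0 0;0.45 -12 0 0 -0.05 0 0;0.45 -14 0 0 0 0 0;0.45 -14 0 0 0 0 0;0.45 -14 0 0 0 0 0;0.45 -14 0 0 0 0 0'
python3 - <<'E'
from h import *
where()
i=env.camera_info("wrist");p,d=env.grab_frame("wrist");cv2.imwrite("pics/w9.png",p[:,:,::-1]);np.savez("pics/w9.npz",p=p,d=d,T=i["world_from_camera"])
E
```

```text
clock: 13.75
tool_pos: [0.5594, -0.1002, 0.0777]
eef_rot: [94.3, 89.9, -6.6]
force: [-0.3, -0.5, 0.4]
gripper_width: 0.0415
s 0.0527 t 0.0001 z 0.0777 yawerr -0.14 F rail [ 0.6 -0.2  0.4] Tq [-0.088  0.009 -0.   ] w 0.0415 tilt [ 1.2e-03 -1.0e-04 -1.0e+00] t 13.75
clock: 14.65
tool_pos: [0.5587, -0.1001, 0.2168]
eef_rot: [-36.2, 90.0, -137.1]
force: [-0.9, 0.3, -0.4]
gripper_width: 0.048
s 0.0526 t -0.0007 z 0.2168 yawerr -0.10 F rail [-0.2 -0.9 -0.4] Tq [-0.078  0.022 -0.007] w 0.0480 tilt [-2.e-04 -2.e-04 -1.e+00] t 14.65
```

View pics/w9.png

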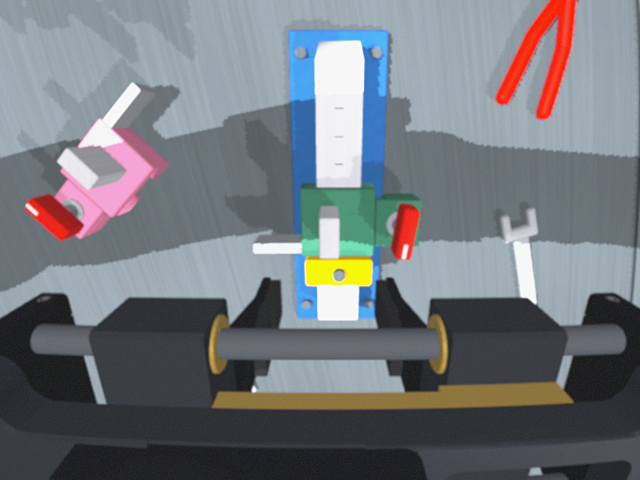

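```bash
python3 - <<'E'
from h import *
f=np.load("pics/w9.npz");im=f["p"];d=f["d"];i=env.camera_info("wrist");i["world_from_camera"]=f["T"]
for n,lo,hi,box,z in [("green",(50,60,20),(90,255,255),(290,180,430,262),(.043,.049)),("knob",(0,150,60),(10,255,255),(380,195,425,265),(.079,.087)),("knobw",(0,0,0),(180,255,255),(380,195,425,265),(.079,.087)),("tower",(0,0,150),(180,60,255),(315,200,345,258),(.088,.096)),("yellow",(20,120,90),(35,255,255),(295,250,380,292),(.053,.059))]:
    p=seg(im,lo,hi,box);o,r=ray(i,p);P=o+r*d[p[:,1],p[:,0]][:,None];m=(P[:,2]>z[0])&(P[:,2]<z[1]);Q=P[m];q=Q[:,:2]-C0;ss=q@UX;tt=q@UY
    c,wh,a=rect(np.c_[ss,tt]);print(n,m.sum(),"z",np.median(Q[:,2]).round(4),"s",ss.min().round(4),ss.max().round(4),"t",tt.min().round(4),tt.max().round(4),"rect",np.round(c,1),np.round(wh,1),round(a,2))
E
```

```text
green 4816 z 0.0462 s 0.0206 0.0841 t -0.0344 0.0753 rect [52.4 20.5] [109.6  63.4] 89.87
knob 766 z 0.0828 s 0.0306 0.0737 t 0.0461 0.0639 rect [52.3 54.9] [14.2 44.1] 82.03
knobw 883 z 0.0829 s 0.0306 0.0741 t 0.0459 0.0639 rect [52.3 55. ] [14.2 44. ] 82.88
tower 815 z 0.0922 s 0.0355 0.0687 t -0.0165 -0.0013 rect [52.1 -9. ] [33.2 15.2] 0.43
yellow 1518 z 0.0561 s 0.0842 0.11 t -0.0299 0.0307 rect [97.1  0.4] [25.6 60.6] 0.35
```

```bash
python3 - <<'E'
from h import *
plan(tcp(.0523,.078,.063),-18.3)
E
```

```text
shift cm [13.87  6.38 -0.05] rv [0.129  0.0004 0.0004] yaw_y now -10.91 j7 1.6
```

```bash
python3 -m crank '0.45 0 3 0 0.06 0 0;0.45 0 6.4 -0.05 0.129 0 0;0.45 3 6.4 -0.05 0.129 0 0;0.45 6 6.4 -0.05 0.129 0 0;0.45 8 6.4 -0.05 0.129 0 0;0.45 9 6.4 -0.05 0.129 0 0;0.45 9 6.4 -0.05 0.129 0 0;0.45 9 6.4 -0.05 0.129 0 0'
python3 - <<'E'
from h import *
where();plan(tcp(.0523,.078,.063),-18.3)
i=env.camera_info("wrist");p,d=env.grab_frame("wrist");cv2.imwrite("pics/w10.png",p[:,:,::-1]);np.savez("pics/w10.npz",p=p,d=d,T=i["world_from_camera"])
E
```

```text
clock: 15.5
tool_pos: [0.6219, -0.1119, 0.1273]
eef_rot: [12.4, 90.0, -95.9]
force: [0.7, 0.2, 0.9]
gripper_width: 0.0481
s 0.0524 t 0.0636 z 0.1273 yawerr -7.50 F rail [-0.4  0.6  0.9] Tq [-0.084  0.067  0.03 ] w 0.0481 tilt [-0.e+00 -5.e-04 -1.e+00] t 15.5
shift cm [ 4.93 -0.06 -0.01] rv [-0.      0.0004 -0.0001] yaw_y now -18.3 j7 0.8
```

View pics/w10.png

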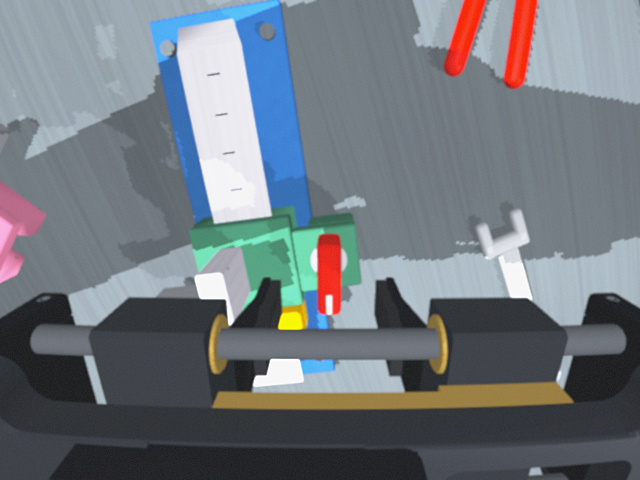

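```bash
W='from h import *;where()'
python3 -m crank '0.45 2 -0.06 0 0 0 0;0.45 3.5 -0.06 0 0 0 0;0.45 4.5 -0.06 0 0 0 0;0.45 4.9 -0.06 0 0 0 0;0.45 4.9 -0.06 0 0 0 0;0.45 4.9 -0.06 0 0 0 0'
python3 -c "$W"
python3 -m crank '0.7 0 0 0 0 0 0;0.7 0 0 0 0 0 0;0.7 0 0 0 0 0 0;0.8 0 0 0 0 0 0;0.85 0 0 0 0 0 0;0.9 0 0 0 0 0 0;1 0 0 0 0 0 0;1 0 0 0 0 0 0' 20
python3 -c "$W"
```

```text
clock: 16.15
tool_pos: [0.622, -0.1119, 0.0793]
eef_rot: [88.7, 89.9, -19.6]
force: [0.2, -0.0, -0.2]
gripper_width: 0.0476
s 0.0524 t 0.0637 z 0.0793 yawerr -7.50 F rail [-0.   0.2 -0.2] Tq [-0.109  0.083 -0.04 ] w 0.0476 tilt [ 1.5e-03 -5.0e-04 -1.0e+00] t 16.15
clock: 16.95
tool_pos: [0.6223, -0.1121, 0.0794]
eef_rot: [87.8, 89.9, -20.5]
force: [3.2, -0.5, -0.9]
gripper_width: 0.014
s 0.0525 t 0.0640 z 0.0794 yawerr -7.50 F rail [-0.1  3.2 -0.9] Tq [-0.274 -0.485  0.103] w 0.0140 tilt [ 2.3e-03 -9.0e-04 -1.0e+00] t 16.95
```

```bash
W='from h import *;where()'
python3 -m crank '1 0 0 0 0 0 0;1 0 0 0 0 0 0;1 0 0 0 0 0 0' 45 >/dev/null
python3 -c "$W"
python3 -m crank '1 0 0 0 0.04 0 0;1 0 0 0 0.08 0 0' >/dev/null
python3 -c "$W"
python3 -m crank '1 0 0 0 0.04 0 0;1 0 0 0 0.08 0 0' >/dev/null
python3 -c "$W"
```

```text
s 0.0525 t 0.0641 z 0.0794 yawerr -7.50 F rail [-0.3  1.5 -0.4] Tq [-0.2   -0.334  0.077] w 0.0136 tilt [ 2.4e-03 -9.0e-04 -1.0e+00] t 17.25
s 0.0524 t 0.0642 z 0.0794 yawerr -12.15 F rail [ 0.7  2.4 -0.3] Tq [-0.229 -0.328  0.263] w 0.0136 tilt [ 2.5e-03 -9.0e-04 -1.0e+00] t 17.45
s 0.0525 t 0.0642 z 0.0794 yawerr -16.81 F rail [-0.1  2.6 -1.1] Tq [-0.237 -0.357  0.227] w 0.0137 tilt [ 0.0026 -0.0011 -1.    ] t 17.65
```

```bash
W='from h import *;where()'
python3 -m crank '1 0 0 0 0.04 0 0;1 0 0 0 0.08 0 0' >/dev/null
python3 -c "$W"
python3 -m crank '1 0 0 0 0.04 0 0;1 0 0 0 0.08 0 0' >/dev/null
python3 -c "$W"
python3 -m crank '1 0 0 0 0.04 0 0' >/dev/null
python3 -c "$W"
python3 -m crank '1 0 0 0 0.04 0 0' >/dev/null
python3 -c "$W"
python3 -m crank '1 0 0 0 0.04 0 0' >/dev/null
python3 -c "$W"
python3 -m crank '1 0 0 0 0.04 0 0' >/dev/null
python3 -c "$W"
```

```text
s 0.0526 t 0.0643 z 0.0794 yawerr -21.48 F rail [ 0.1  1.8 -1.6] Tq [-0.218 -0.3    0.305] w 0.0133 tilt [ 0.0026 -0.0013 -1.    ] t 17.85
s 0.0526 t 0.0643 z 0.0794 yawerr -26.14 F rail [ 0.7  2.6 -0.8] Tq [-0.243 -0.287  0.307] w 0.0137 tilt [ 0.0027 -0.0014 -1.    ] t 18.05
s 0.0526 t 0.0643 z 0.0794 yawerr -28.51 F rail [-0.3  1.8 -1.2] Tq [-0.241 -0.249  0.277] w 0.0139 tilt [ 0.0027 -0.0015 -1.    ] t 18.15
s 0.0526 t 0.0643 z 0.0794 yawerr -30.88 F rail [ 0.9  2.4 -1.1] Tq [-0.295 -0.297  0.226] w 0.0136 tilt [ 0.0027 -0.0017 -1.    ] t 18.25
s 0.0526 t 0.0643 z 0.0794 yawerr -33.25 F rail [-0.2  2.2 -0.9] Tq [-0.227 -0.263  0.326] w 0.0137 tilt [ 0.0027 -0.0018 -1.    ] t 18.35
s 0.0526 t 0.0644 z 0.0794 yawerr -35.62 F rail [ 1.6  2.4 -0.4] Tq [-0.308 -0.239  0.309] w 0.0138 tilt [ 0.0029 -0.002  -1.    ] t 18.45
```

```bash
W='from h import *;where()'
python3 -m crank '1 0 0 0 0.04 0 0' >/dev/null
python3 -c "$W"
python3 -m crank '1 0 0 0 0.04 0 0' >/dev/null
python3 -c "$W"
python3 -m crank '1 0 0 0 0.04 0 0' >/dev/null
python3 -c "$W"
python3 -m crank '1 0 0 0 0.04 0 0' >/dev/null
python3 -c "$W"
python3 -m crank '1 0 0 0 0.04 0 0' >/dev/null
python3 -c "$W"
```

```text
s 0.0527 t 0.0645 z 0.0794 yawerr -37.99 F rail [1.  2.1 0. ] Tq [-0.262 -0.267  0.339] w 0.0137 tilt [ 0.0029 -0.0022 -1.    ] t 18.55
s 0.0527 t 0.0645 z 0.0794 yawerr -40.36 F rail [ 0.6  2.3 -0.3] Tq [-0.223 -0.334  0.299] w 0.0133 tilt [ 0.003  -0.0024 -1.    ] t 18.65
s 0.0529 t 0.0646 z 0.0794 yawerr -42.73 F rail [-0.1  2.6 -1.2] Tq [-0.312 -0.28   0.335] w 0.0138 tilt [ 0.0031 -0.0027 -1.    ] t 18.75
s 0.0529 t 0.0647 z 0.0795 yawerr -45.10 F rail [ 0.8  2.7 -0.6] Tq [-0.258 -0.3    0.309] w 0.0138 tilt [ 0.0033 -0.0029 -1.    ] t 18.85
s 0.0530 t 0.0647 z 0.0795 yawerr -47.47 F rail [ 0.6  1.5 -1. ] Tq [-0.224 -0.323  0.297] w 0.0136 tilt [ 0.0034 -0.0031 -1.    ] t 18.95
```

```bash
W='from h import *;where()'
python3 -m crank '1 0 0 0 0.02 0 0' >/dev/null
python3 -c "$W"
python3 -m crank '1 0 0 0 0.03 0 0' >/dev/null
python3 -c "$W"
python3 -m crank '1 0 0 0 0.03 0 0' >/dev/null
python3 -c "$W"
python3 -m crank '1 0 0 0 0.03 0 0' >/dev/null
python3 -c "$W"
python3 -m crank '1 0 0 0 0.03 0 0' >/dev/null
python3 -c "$W"
python3 -m crank '1 0 0 0 0.03 0 0' >/dev/null
python3 -c "$W"
```

```text
s 0.0530 t 0.0648 z 0.0795 yawerr -48.67 F rail [1.1 1.4 0.1] Tq [-0.265 -0.222  0.318] w 0.0135 tilt [ 0.0034 -0.0033 -1.    ] t 19.05
s 0.0530 t 0.0648 z 0.0795 yawerr -50.44 F rail [ 0.4  1.8 -0.6] Tq [-0.265 -0.309  0.313] w 0.0136 tilt [ 0.0035 -0.0034 -1.    ] t 19.15
s 0.0531 t 0.0649 z 0.0796 yawerr -52.27 F rail [ 1.   2.3 -0.7] Tq [-0.276 -0.294  0.404] w 0.0138 tilt [ 0.0037 -0.0035 -1.    ] t 19.25
s 0.0531 t 0.0650 z 0.0797 yawerr -54.12 F rail [1.5 1.9 0.2] Tq [-0.292 -0.327  0.311] w 0.0135 tilt [ 0.0039 -0.0035 -1.    ] t 19.35
s 0.0532 t 0.0650 z 0.0797 yawerr -55.98 F rail [ 1.2  2.1 -0.9] Tq [-0.3   -0.295  0.32 ] w 0.0134 tilt [ 0.004  -0.0036 -1.    ] t 19.45
s 0.0532 t 0.0651 z 0.0797 yawerr -57.84 F rail [ 1.6  2.  -0.4] Tq [-0.351 -0.341  0.341] w 0.0136 tilt [ 0.0041 -0.0037 -1.    ] t 19.55
```

```bash
W='from h import *;where()'
python3 -m crank '1 0 0 0 0.03 0 0' >/dev/null
python3 -c "$W"
python3 -m crank '1 0 0 0 0.03 0 0' >/dev/null
python3 -c "$W"
python3 -m crank '1 0 0 0 0.03 0 0' >/dev/null
python3 -c "$W"
python3 -m crank '1 0 0 0 0.03 0 0' >/dev/null
python3 -c "$W"
```

```text
s 0.0533 t 0.0652 z 0.0798 yawerr -59.72 F rail [ 1.1  2.9 -0.3] Tq [-0.323 -0.331  0.37 ] w 0.0137 tilt [ 0.0043 -0.0038 -1.    ] t 19.65
s 0.0533 t 0.0652 z 0.0798 yawerr -61.59 F rail [ 2.4  3.3 -0.5] Tq [-0.359 -0.387  0.378] w 0.0138 tilt [ 0.0045 -0.0039 -1.    ] t 19.75
s 0.0533 t 0.0654 z 0.0799 yawerr -63.47 F rail [2.2 2.2 0.1] Tq [-0.325 -0.382  0.336] w 0.0138 tilt [ 0.0047 -0.0039 -1.    ] t 19.85
s 0.0534 t 0.0655 z 0.0800 yawerr -65.34 F rail [0.8 2.7 0.7] Tq [-0.396 -0.464  0.366] w 0.0134 tilt [ 0.0049 -0.0041 -1.    ] t 19.95
```

```bash
W='from h import *;where()'
python3 -m crank '1 0 0 0 0.03 0 0' >/dev/null
python3 -c "$W"
python3 -m crank '1 0 0 0 0.03 0 0' >/dev/null
python3 -c "$W"
python3 -m crank '1 0 0 0 0.03 0 0' >/dev/null
python3 -c "$W"
python3 -m crank '1 0 0 0 0.03 0 0' >/dev/null
python3 -c "$W"
```

```text
s 0.0534 t 0.0656 z 0.0800 yawerr -67.22 F rail [ 1.4  2.2 -0.2] Tq [-0.42  -0.519  0.303] w 0.0135 tilt [ 0.0052 -0.0041 -1.    ] t 20.05
s 0.0533 t 0.0657 z 0.0801 yawerr -69.09 F rail [ 1.1  2.8 -1.3] Tq [-0.361 -0.481  0.378] w 0.0136 tilt [ 0.0055 -0.0041 -1.    ] t 20.15
s 0.0533 t 0.0657 z 0.0801 yawerr -70.96 F rail [1.4 2.4 0. ] Tq [-0.442 -0.503  0.359] w 0.0138 tilt [ 0.0056 -0.0041 -1.    ] t 20.25
s 0.0533 t 0.0658 z 0.0801 yawerr -72.83 F rail [ 1.   2.2 -0.8] Tq [-0.398 -0.552  0.375] w 0.0134 tilt [ 0.0057 -0.0042 -1.    ] t 20.35
```

```bash
W='from h import *;where();s=env.get_state();print(s["joint_torque"][[4,6]].round(3))'
python3 -m crank '1 0 0 0 0 0 0' >/dev/null
python3 -c "$W"
python3 -m crank '1 0 0 0 0 0 0' >/dev/null
python3 -c "$W"
python3 -m crank '1 0 0 0 0.02 0 0' >/dev/null
python3 -c "$W"
python3 - <<'E'
from h import *
im,d=env.grab_frame("scene")
cv2.imwrite("pics/s11.png",cv2.resize(im[225:305,260:370,::-1],None,fx=7,fy=7,interpolation=cv2.INTER_CUBIC))
im,d=env.grab_frame("wrist")
cv2.imwrite("pics/w11.png",im[:,:,::-1])
E
```

```text
s 0.0532 t 0.0658 z 0.0801 yawerr -72.93 F rail [ 0.7  2.6 -0.8] Tq [-0.299 -0.508  0.31 ] w 0.0139 tilt [ 0.0057 -0.0043 -1.    ] t 20.45
[-0.16  -0.766]
s 0.0531 t 0.0659 z 0.0801 yawerr -72.92 F rail [ 1.1  2.5 -0.9] Tq [-0.419 -0.519  0.333] w 0.0137 tilt [ 0.0057 -0.0043 -1.    ] t 20.55
[-0.23  -0.415]
s 0.0532 t 0.0659 z 0.0801 yawerr -74.09 F rail [ 0.8  2.9 -0.9] Tq [-0.377 -0.524  0.378] w 0.0136 tilt [ 0.0057 -0.0043 -1.    ] t 20.65
[-0.15   0.278]
```

View pics/s11.png

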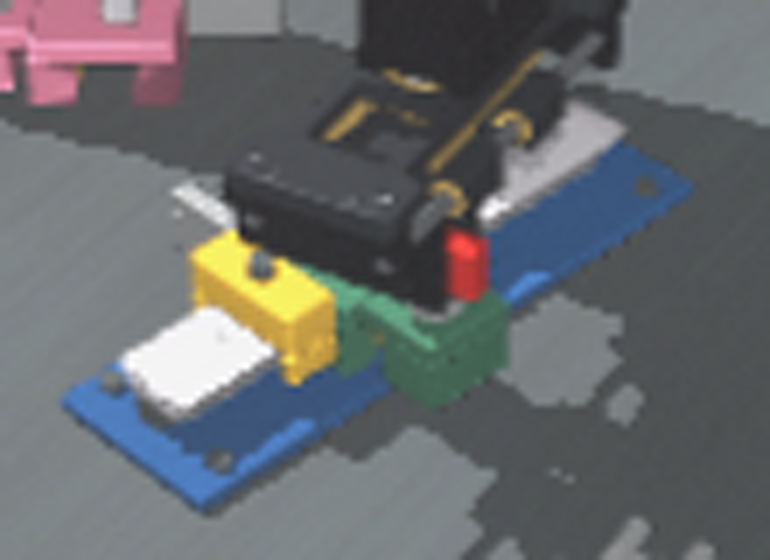

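View pics/w11.png

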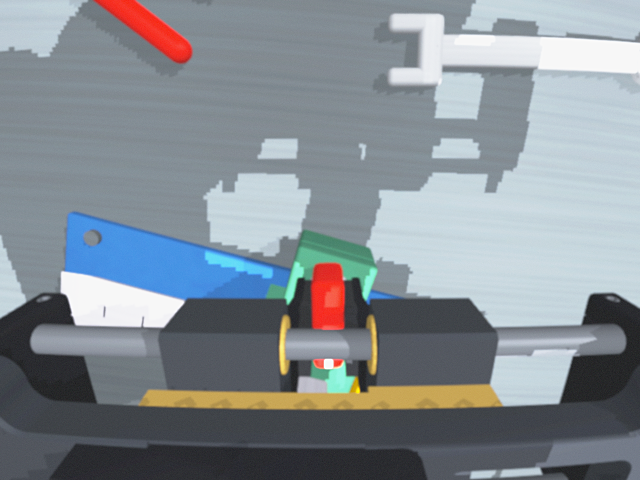

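```bash
python3 - <<'E'
import numpy as np
D="12.15 .263;16.8 .227;21.5 .305;26.1 .307;28.5 .277;30.9 .226;33.3 .326;35.6 .309;38 .339;40.4 .299;42.7 .335;45.1 .309;47.5 .297;48.7 .318;50.4 .313;52.3 .404;54.1 .311;56 .320;57.8 .341;59.7 .37;61.6 .378;63.5 .336;65.3 .366;67.2 .303;69.1 .378;71 .359;72.8 .375;72.9 .31;72.9 .333;74.1 .378"
A=np.array([list(map(float,r.split())) for r in D.split(";")]);th=np.radians(A[:,0]);T=A[:,1]
for b in np.arange(.5,1.4,.05):
  o=[]
  for dr in (0,1):
    h=(th>b)*1.;y=T-.3*np.maximum(th-b,0)
    B=np.c_[np.ones_like(th),h]+0; B=np.c_[B,th] if dr else B
    # with free jump
    c=np.linalg.lstsq(B,y,rcond=None)[0];o+= [((y-B@c)**2).sum().round(4),c.round(3)]
  print(b.round(2),o)
E
```

```text
0.5 [np.float64(0.0898), array([ 0.276, -0.082]), np.float64(0.0339), array([ 0.349,  0.037, -0.199])]
0.55 [np.float64(0.0915), array([ 0.268, -0.06 ]), np.float64(0.029), array([ 0.356,  0.071, -0.223])]
0.6 [np.float64(0.082), array([ 0.276, -0.058]), np.float64(0.0367), array([ 0.361,  0.059, -0.202])]
0.65 [np.float64(0.0755), array([ 0.28 , -0.051]), np.float64(0.0411), array([ 0.363,  0.055, -0.186])]
0.7 [np.float64(0.0669), array([ 0.287, -0.047]), np.float64(0.0469), array([ 0.356,  0.036, -0.148])]
0.75 [np.float64(0.0579), array([ 0.292, -0.045]), np.float64(0.0511), array([ 0.34 ,  0.005, -0.092])]
0.8 [np.float64(0.0554), array([ 0.294, -0.035]), np.float64(0.0516), array([ 0.331,  0.003, -0.07 ])]
0.85 [np.float64(0.0528), array([ 0.296, -0.026]), np.float64(0.0519), array([ 0.315, -0.008, -0.034])]
0.9 [np.float64(0.0518), array([ 0.297, -0.015]), np.float64(0.0516), array([ 0.307, -0.006, -0.017])]
0.95 [np.float64(0.0471), array([ 0.304, -0.017]), np.float64(0.0442), array([ 0.268, -0.046,  0.056])]
1.0 [np.float64(0.0467), array([ 0.305, -0.005]), np.float64(0.0428), array([ 0.264, -0.037,  0.062])]
1.05 [np.float64(0.046), array([ 0.31 , -0.005]), np.float64(0.0352), array([ 0.243, -0.053,  0.095])]
1.1 [np.float64(0.0457), array([ 0.313, -0.   ]), np.float64(0.0291), array([ 0.232, -0.057,  0.113])]
1.15 [np.float64(0.0461), array([0.316, 0.003]), np.float64(0.0249), array([ 0.23 , -0.055,  0.115])]
1.2 [np.float64(0.0457), array([0.316, 0.022]), np.float64(0.028), array([ 0.239, -0.027,  0.1  ])]
1.25 [np.float64(0.0488), array([0.32 , 0.021]), np.float64(0.0255), array([ 0.236, -0.029,  0.105])]
1.3 [np.float64(0.0521), array([0.324, 0.   ]), np.float64(0.0269), array([0.243, 0.   , 0.093])]
1.35 [np.float64(0.0521), array([0.324, 0.   ]), np.float64(0.0269), array([0.243, 0.   , 0.093])]
```

```bash
W='from h import *;where()'
python3 -m crank '1 0 0 0 0.03 0 0' >/dev/null
python3 -c "$W"
python3 -m crank '1 0 0 0 0.03 0 0' >/dev/null
python3 -c "$W"
python3 -m crank '1 0 0 0 0.03 0 0' >/dev/null
python3 -c "$W"
python3 -m crank '1 0 0 0 0.03 0 0' >/dev/null
python3 -c "$W"
python3 -m crank '1 0 0 0 0.03 0 0' >/dev/null
python3 -c "$W"
```

```text
s 0.0532 t 0.0659 z 0.0801 yawerr -75.90 F rail [ 1.3  2.6 -0.7] Tq [-0.455 -0.536  0.363] w 0.0135 tilt [ 0.0058 -0.0042 -1.    ] t 20.85
s 0.0532 t 0.0659 z 0.0801 yawerr -77.77 F rail [ 1.2  3.5 -0.7] Tq [-0.37  -0.496  0.424] w 0.0139 tilt [ 0.0059 -0.0041 -1.    ] t 20.95
s 0.0531 t 0.0659 z 0.0801 yawerr -79.65 F rail [0.9 2.3 0.2] Tq [-0.315 -0.512  0.414] w 0.0135 tilt [ 0.006 -0.004 -1.   ] t 21.05
s 0.0531 t 0.0660 z 0.0802 yawerr -81.53 F rail [0.4 3.1 0.9] Tq [-0.349 -0.61   0.381] w 0.0141 tilt [ 0.006  -0.0039 -1.    ] t 21.15
s 0.0530 t 0.0660 z 0.0802 yawerr -83.40 F rail [ 1.2  1.9 -0.6] Tq [-0.381 -0.472  0.392] w 0.0138 tilt [ 0.0061 -0.0039 -1.    ] t 21.25
```

```bash
W='from h import *;where()'
python3 -m crank '1 0 0 0 0.025 0 0' >/dev/null
python3 -c "$W"
python3 -m crank '1 0 0 0 0.025 0 0' >/dev/null
python3 -c "$W"
python3 -m crank '1 0 0 0 0.025 0 0' >/dev/null
python3 -c "$W"
```

```text
s 0.0530 t 0.0660 z 0.0802 yawerr -84.99 F rail [ 1.3  2.7 -0.7] Tq [-0.31  -0.497  0.44 ] w 0.0137 tilt [ 0.0061 -0.004  -1.    ] t 21.35
s 0.0530 t 0.0660 z 0.0802 yawerr -86.54 F rail [0.4 2.6 0.7] Tq [-0.337 -0.515  0.424] w 0.0138 tilt [ 0.0061 -0.0041 -1.    ] t 21.45
s 0.0530 t 0.0660 z 0.0802 yawerr -88.10 F rail [1.6 2.5 0. ] Tq [-0.395 -0.535  0.404] w 0.0131 tilt [ 0.0061 -0.0041 -1.    ] t 21.55
```

```bash
W='from h import *;where()'
python3 -m crank '1 0 0 0 0 0 0;1 0 0 0 0 0 0;1 0 0 0 0 0 0;1 0 0 0 0 0 0' >/dev/null
python3 -c "$W"
python3 -m crank '0.8 0 0 0 0 0 0;0.6 0 0 0 0 0 0;0.45 0 0 0 0 0 0;0.45 0 0 0 0 0 0;0.45 0 0 0 0 0 0;0.45 0 0 0 0 0 0'
python3 -c "$W"
python3 -m crank '0.45 -1 0 0 0 0 0;0.45 -3 0 0 0 0 0;0.45 -6 0 0 0 0 0;0.45 -10 0 0 0 0 0;0.45 -14 0 0 0 0 0;0.45 -16 0 0 -0.15 0 0;0.45 -16 0 0 -0.3 0 0;0.45 -16 0 0 -0.6 0 0;0.45 -16 0 0 -0.9 0 0;0.45 -16 0 0 -0.9 0 0'
python3 - <<'E'
from h import *
where();plan(tcp(.0523,.24,0.03),-10.8)
E
```

```text
s 0.0529 t 0.0661 z 0.0802 yawerr -88.09 F rail [ 0.1  2.7 -0.7] Tq [-0.3   -0.594  0.305] w 0.0137 tilt [ 0.0062 -0.004  -1.    ] t 21.95
clock: 22.55
tool_pos: [0.6241, -0.1128, 0.0802]
eef_rot: [156.0, 89.6, -32.9]
force: [-0.2, -1.1, -0.8]
gripper_width: 0.0451
s 0.0529 t 0.0660 z 0.0802 yawerr -88.09 F rail [ 1.1 -0.  -0.8] Tq [-0.009  0.205  0.007] w 0.0451 tilt [ 0.006  -0.0039 -1.    ] t 22.55
clock: 23.55
tool_pos: [0.6231, -0.1125, 0.2411]
eef_rot: [115.0, 89.6, -30.5]
force: [0.7, 0.0, 0.7]
gripper_width: 0.048
s 0.0527 t 0.0649 z 0.2411 yawerr -44.79 F rail [-0.1  0.7  0.7] Tq [-0.073  0.164  0.007] w 0.0480 tilt [ 0.0067 -0.004  -1.    ] t 23.55
shift cm [ 0.08 -2.51  2.43] rv [-7.818e-01 -4.000e-04 -8.000e-03] yaw_y now -55.59 j7 -35.2
```

Rotate back to the rail's heading and measure the final state.

```bash
python3 -m crank '0.45 0 -1 1 -0.15 0 0;0.45 0 -2.5 2.4 -0.3 0 0;0.45 0 -2.5 2.4 -0.6 0 0;0.45 0 -2.5 2.4 -0.78 0 -0.008;0.45 0 -2.5 2.4 -0.78 0 -0.008;0.45 0 -2.5 2.4 -0.78 0 -0.008;0.45 0 -2.5 2.4 -0.78 0 -0.008;0.45 0 -2.5 2.4 -0.78 0 -0.008;0.45 0 -2.5 2.4 -0.78 0 -0.008'
python3 - <<'E'
from h import *
where()
i=env.camera_info("wrist");im,d=env.grab_frame("wrist");cv2.imwrite("pics/w12.png",im[:,:,::-1]);np.savez("pics/w12.npz",p=im,d=d,T=i["world_from_camera"])
vv,uu=np.mgrid[120:300,230:440];p=np.c_[uu.ravel(),vv.ravel()];o,r=ray(i,p);P=o+r*d[p[:,1],p[:,0]][:,None]
hsv=cv2.cvtColor(im,cv2.COLOR_RGB2HSV)[p[:,1],p[:,0]]
for n,lo,hi,z in [("green",(50,60,20),(90,255,255),(.043,.049)),("knob",(0,0,0),(180,255,255),(.080,.0865)),("tower",(0,0,100),(180,90,255),(.089,.096)),("yellow",(20,120,60),(35,255,255),(.053,.059))]:
    m=(P[:,2]>z[0])&(P[:,2]<z[1])&(hsv>=lo).all(1)&(hsv<=hi).all(1);q=P[m][:,:2]-C0;ss=q@UX;tt=q@UY
    if n=="knob": k=tt>.02;ss=ss[k];tt=tt[k]
    c,wh,a=rect(np.c_[ss,tt]);print(n,m.sum(),"s",ss.min().round(4),ss.max().round(4),"t",tt.min().round(4),tt.max().round(4),np.round(c,1),np.round(wh,1),round(a,2))
E
```

```text
clock: 24.45
tool_pos: [0.5892, -0.1055, 0.2411]
eef_rot: [137.2, 90.0, 36.2]
force: [0.3, 0.1, -0.1]
gripper_width: 0.0481
s 0.0523 t 0.0302 z 0.2411 yawerr -0.18 F rail [-0.1  0.3 -0.1] Tq [-0.082  0.038 -0.051] w 0.0481 tilt [ 4.e-04  3.e-04 -1.e+00] t 24.45
green 4096 s 0.02 0.084 t -0.0331 0.0769 [52.1 21.9] [109.8  63.8] 89.7
knob 804 s 0.0443 0.0595 t 0.0349 0.0783 [52.1 56.4] [14.5 43.3] 2.29
tower 712 s 0.0348 0.0679 t -0.0158 0.0004 [51.3 -7.7] [33.  16.2] 0.33
yellow 1295 s 0.0846 0.1102 t -0.03 0.0306 [97.4  0.3] [60.6 25.6] 89.92
```

View pics/w12.png

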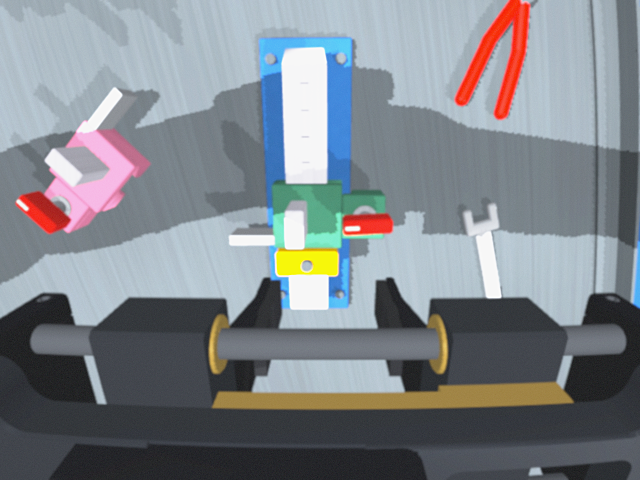

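```bash
python3 - <<'E'
from h import *
env.job_done();where()
E
```

```text
the job is handed in; nothing more can be done
the job is handed in; nothing more can be done
```

The green carriage is on the rail up against the yellow stop, and the clamp knob is tightened to about 1.53 rad. I then let go and handed the job in at about 24.5 s.

**Last checks in the wrist view**
- **Stop:** the carriage nose is about 0.5 mm from its face. The stop itself moved less than 0.5 mm, which is within what the camera can tell.
- **Alignment:** the carriage is within about 0.5° of the rail and about 0.5 mm to the +y side. Its height looked right.
- **Gripper:** it is clear of everything, about 24 cm up and reading no contact force.
- **Other objects:** the arm worked well clear of the bystanders. I did not measure their positions again at the end.

**Less certain: how tight the clamp is.** I could not measure the shoe force directly. The torque signal was noisy and showed no clear step at the bite:

| Knob angle (rad) | Torque (N m) |
|---|---|
| below 0.55 | about 0.27 |
| 1.0–1.3 | about 0.355 |
| 1.5 | about 0.42 |

The last rise matches the slope expected once the clamp has bitten. From that, and from the carriage no longer shifting sideways, I put the bite at 1.0–1.15 rad. The knob would then be 0.38–0.54 rad past the bite, within the snug range of 0.2–0.65.

**One disagreement:** the top camera placed things 3–4 mm off in world x compared with the wrist camera, so I relied on the wrist camera.

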